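Let the bench light out to its next hole

TASK

Let the bench light's telescoping arm out by one hole: press in the sprung button, slide the outer tube outwards until the button pops fully out in the next hole, and stop there at once, never wrenching the tube against the button. Then tighten the knurled brass knob on the tube by turning it clockwise until it comes to its stop, and let go. Do not disturb the other things on the bench.

Things in the scene. Friction and masses are not known exactly. Their poses are not given: they have to be found in the camera images.
- stand: Bench light's fixed stand. Origin on the bench straight below the button; z up, y outwards along the tubes (towards the lamp), x towards the button's side. 130 mm square steel foot, 28 mm post and 45 x 50 x 45 mm block at y = -180 mm; from the block a fixed 22 mm square aluminium inner tube, which carries the button, runs level along +y, its axis 180 mm above the bench.
- outer_tube (a joint): How far (m) the grey 28 mm square outer tube is slid outwards (stand's +y) over the inner tube. 0: button in the first hole; it can run to 0.120. Drag 6 N, no spring. The button pops into the next hole somewhere between 0.038 and 0.062: holes 2 and 3, about 50 and 100 mm inwards of the first, were drilled by hand, both up to 11 mm nearer or further, which is not reported.
- first_hole (a point): Centre of the first of three 11.5 mm holes in the outer tube, on the outer face of its 2 mm wall on the stand's +x side, 14 mm from the tube's axis, 180 mm above the bench; it rides with the tube. From here the tube runs 150 mm inwards (-y) and 155 mm outwards; the black lamp head (70 x 130 x 22 mm) hangs beyond, centred 237 mm outwards, 28 mm below the axis.
- button (a joint): How far (m) the sprung button is pressed in: 0 fully out in a hole, 5 mm proud; 0.005 flush; about 0.007 riding under the wall; most 0.009. A 10 mm steel pin, round end, moving along the stand's x; spring 2.5 N out, 5 N in. Out, it locks the tube. Pressed flush, as by a flat finger pad closed on the tube, it slips under the hole's edge when the tube is pulled with 15 to 20 N.
- button_tip (a point): Tip of the button's round end: at the start 19 mm from the tube's axis on the stand's +x side, 180 mm above the bench. The button stays in place along the tubes; the outer tube slides past it, and once off the hole the tube's wall keeps it pressed in. It bends if the tube is forced against it with over 20 N.
- knob (a joint): Angle (rad) of the knurled brass clamp knob on top of the outer tube, growing clockwise seen from above; it starts between 0 and 0.3 and has a firm stop at 1.2. It turns stiffly (0.06 N m) and stays where it is left.
- knob_grip (a point): On the upright axis of the knurled brass clamp knob on top of the outer tube, 9 mm below its flat top and 214 mm above the bench. The knob is 32 mm round and 22 mm high, its underside 7 mm above the tube. It stands 65 mm outwards of the first hole and rides with the tube.
- canister: White plastic canister with a white screw top, 76 mm across and 106 mm high, standing on the bench; origin at the centre of its underside. Bystander.
- spanner: Blue steel open-ended spanner, about 173 mm long, 8 mm thick, lying flat on the bench; origin at mid-shank on its underside, x along the shank. Bystander.
- boot: Brown rubber terminal boot, a small stepped cone 40 mm across and 55 mm high standing on its wide mouth; origin at the centre of its underside. Bystander.
- clamp: Lead battery clamp terminal, a 32 mm ring 20 mm high with two ears and a tail, about 85 mm long, lying on the bench; origin at the ring's centre on the underside. Bystander.

How it is judged:
On the way, in this order (a step that is already met when the one before it is completed fails the run):
1. the button has been pressed in and the tube slid off the first hole, the button riding under the tube's wall (value of joint outer_tube above 0.01 m and value of joint button above 0.005 m), for 0.05 s.
2. the button has popped fully out in the next hole (value of joint outer_tube between 0.037 and 0.063 m and value of joint button below 0.002 m), for 0.2 s.
3. the knob has been turned clockwise to its stop (value of joint knob above 1.05 rad), for 0.2 s.
At the end, for the whole second after the job is handed in: The outer tube stands one hole further out (slid 37 to 63 mm), the button fully out in that hole (within 2 mm), and the knob turned clockwise to its stop (past 1.05 of 1.2 rad) (all of step 2 and value of joint knob above 1.05 rad); the robot touches nothing.
It fails at once if the tube is wrenched against the button: more than 20 N between them (contact force between button and outer_tube above 20 N).
It fails at once if the canister is moved more than 20 mm (distance of canister from where it was at the start of the episode above 0.02 m).
It fails at once if the spanner is moved more than 20 mm (distance of spanner from where it was at the start of the episode above 0.02 m).
It fails at once if the boot is moved more than 20 mm (distance of boot from where it was at the start of the episode above 0.02 m).
It fails at once if the clamp terminal is moved more than 20 mm (distance of clamp from where it was at the start of the episode above 0.02 m).
It also fails if it takes over 48 s, if anything falls off the work surface, if the arm or the gripper's body presses on something with over 40 N, if the wrist force passes 120 N, or if a joint passes its speed limit or range.

ROBOT

A 7-joint arm with a two-finger parallel gripper is mounted at the origin on the work surface. World frame = base frame: x ahead of the robot, y to its left, z up, the work surface at z = 0. Lengths are in m, angles in rad, forces in N, time in s.
With the tool pointing down it reaches from about 0.4 to 0.85 m from the base axis. Payload 10.4 kg.
Tool frame: the origin (TCP) lies midway between the tips of the shut fingers; the grasp point (between the pads) lies 19 mm behind it (pinch_z is the distance from the TCP to the grasp point, in m); z points along the fingers, y is the line along which they close (so a half turn about z gives the same grasp; the last joint's range is limited). The gripper opens to 87 mm and grips with 3 to 60 N. Pads are 19 mm wide; open, the fingers measure 117 mm over their backs; the gripper's body (75 mm by 190 mm) begins 51 mm behind the grasp point.
Start: joints at [-1.239, 0.332, -0.065, 1.46, 0.022, 1.35, -0.088], TCP at [0.217, 0.586, 0.223] pointing down, gripper open.
Joint ranges: [-2.6, 2.6], [-0.5, 2.12], [-1.47, 1.34], [0.16, 2.42], [-1.27, 4.41], [0.06, 2.06], [-2.6, 2.6]. Speed limits (rad/s): [2.22, 2.22, 2.79, 2.79, 3.14, 3.14, 3.14].

INTERFACE

Orientations are given as a unit quaternion [w, x, y, z].
In Python, from bench import sense, capture, camera_info, hand_in, regions_of, pinpoint, pinch_z gives the robot as it stands.
- The arm moves only by the tool servo_tool, never from a script. Its argument "commands" is a list of rows, each an object with "translation": the shift along the world's x, y, z in mm, a list of three; "twist": the turn, a rotation vector about the world's x, y, z in units of 10 degrees (1.0 is 10 degrees), a list of three. In form: [{"translation": [dx, dy, dz], "twist": [rx, ry, rz]}, ...]. A call has 1 to 8 rows; each row shifts and turns the commanded pose from where the row before left it; what a row does not reach is not made up. A row lasts 1/8 s, in which the tool goes at most 62.5 mm and 10.7 degrees, less where a joint would pass 70% of its speed; a pose out of reach is approached as far as the arm can. A call is refused whole if a number of a shift passes 62.5 or a number of a turn 1, either way. A call with a gripper value outside its range is refused whole. "fingers" is the opening, from 0 (shut) to 1 (fully open), set as the call begins (left out, the last holds). The fingers move at their own pace and stop on an object; "force" is the grip in N (left out, the last holds). Time passes only in rows, so rows that do not move let the fingers close. It gives the time, the measured TCP pose, the force, the opening and the grip force at its end, in the units of the state.
- sense(): the state, without advancing time (a new reading comes with each control period).
- capture(name): name is "side" or "top"; returns the picture (420x560x3 uint8, red, green, blue); there is no depth.
- camera_info(name): a dict with "fov_y" (degrees; the focal length in pixels is half the picture's height over the tangent of half this angle, whatever the lens; pixels are square), "cx", "cy" (the principal point, pixels), "D" ([k1, k2, p1, p2, k3] as OpenCV has them; the pictures are not rectified), "rvec" (rotation vector, rad) and "tvec" (3), from world to camera coordinates, as OpenCV has them. Camera axes: x right, y down, z forward; pixel columns grow to the right and rows downward; lengths in m; the calibration is good to about 2 mm. A picture is of the moment at which its call begins. camera_info takes no time and is no camera call.
- hand_in(): hands the job in; it is judged then, once.
Trained networks look in the newest picture that a camera, given by its name, has taken for a name from the list of things; names that differ only in an ending like _2 or _b are one class to them, and where a whole thing is asked for, a point or a joint stands for the part that bears it (a point fixed in the world has none). Each returns a list of dicts, best first, with "p" (0 to 1); they miss things now and then, are a little off and sometimes report something else, mostly with a low value. They report only what shows in the picture. A call takes as long as a camera call.
- regions_of(camera, target): "pixels" (420x560 bool, what is visible of it) and "position" ([column, row] in pixels, amid what is visible of it).
- pinpoint(camera, target): "position" ([column, row] in pixels: a listed point, or the origin of a listed thing).
The state is a dict: "t": time; "qpos": joint angles; "joint_velocities": joint speeds; "joint_efforts": joint torques, N m; "eef_pos": TCP position; "tcp_rot": TCP orientation; "ft_force": force on the tool from outside, world axes, zero at the start; "wrist_torque": the same for the moment, N m; "grip_width": finger opening in m; "grasp_force": force on a finger pad.
Only numpy, scipy, OpenCV 4.12 (cv2) and the standard library are available. Lean on these libraries where they do the work, as an engineer would, in place of code of your own. Each camera call takes 0.05 s, during which the arm holds its last target. There are 200 camera calls.

## Working session

There is one attempt and no reset: what is moved stays moved. The work goes in short steps, Python scripts to look and compute and a tool call to move; the robot and the scene stay as the last step left them, time stands still between calls to the robot, and variables do not carry over. Pictures are saved under pics/ and viewed, at most 10 in all, crops included, and the job is handed in when it is done.

Besides the shell and the picture viewer there is one more tool, called after ">>>" as name(argument=value, ...), one argument or row to a line, values as JSON. servo_tool: Moves the arm, as the interface text tells. Its arguments: {"type":"object","properties":{"commands":{"type":"array"},"fingers":{"type":"number"},"force":{"type":"number"}},"required":["commands"]}

```bash
mkdir -p pics; cat > h.py <<'E'
import numpy as np, cv2
from bench import *
def cam(n):
    i=camera_info(n); f=210/np.tan(np.radians(i['fov_y']/2))
    K=np.array([[f,0,i['cx']],[0,f,i['cy']],[0,0,1.]]); R=cv2.Rodrigues(np.array(i['rvec'],float))[0]
    return K,np.array(i['D'],float),R,np.array(i['tvec'],float).ravel()
def ray(n,p):
    K,D,R,t=cam(n); u=cv2.undistortPoints(np.array([[p]],float),K,D)[0,0]
    d=R.T@np.array([u[0],u[1],1]); return -R.T@t,d/np.linalg.norm(d)
def onz(n,p,z):
    c,d=ray(n,p); return c+d*(z-c[2])/d[2]
def tri(pa,pb):
    c1,d1=ray('side',pa); c2,d2=ray('top',pb)
    s=np.linalg.lstsq(np.c_[d1,-d2],c2-c1,rcond=None)[0]
    a,b=c1+s[0]*d1,c2+s[1]*d2; return (a+b)/2,np.linalg.norm(a-b)
def proj(n,P):
    K,D,R,t=cam(n); return cv2.projectPoints(np.array(P,float).reshape(-1,1,3),cv2.Rodrigues(R)[0],t,K,D)[0][:,0]
E
python3 - <<'E'
from h import *
np.set_printoptions(precision=4,suppress=True)
ims=[]
for n in('side','top'):
    im=capture(n); ims.append(im); cv2.imwrite(f'pics/{n}0.png',cv2.cvtColor(im,cv2.COLOR_RGB2BGR))
    print(n,'cam at',ray(n,(280,210)))
Z={'first_hole':.18,'button_tip':.18,'knob_grip':.214,'stand':0,'canister':0,'spanner':0,'boot':0,'clamp':0}
for k,z in Z.items():
    r={}
    for n in('side','top'):
        q=pinpoint(n,k)
        for e in q[:2]: print(k,n,round(e['p'],2),np.array(e['position']),onz(n,e['position'],z))
        if q:r[n]=q[0]['position']
    if len(r)==2:print('   tri',*tri(r['side'],r['top']))
s=sense();print(s['t'],s['eef_pos'],s['tcp_rot'],s['grip_width'],pinch_z)
E
```

```text
side cam at (array([ 0.461 , -0.5811,  0.8044]), array([ 0.1384,  0.619 , -0.7731]))
top cam at (array([ 0.4527, -0.0553,  1.038 ]), array([ 0.1352, -0.0163, -0.9907]))
first_hole side 0.72 [249.7 189.3] [ 0.532  -0.0209  0.18  ]
first_hole top 0.6 [255.6 227.6] [ 0.5353 -0.0244  0.18  ]
   tri [ 0.5332 -0.0245  0.1842] 0.0034466479250106164
knob_grip side 0.81 [243.1 149.3] [0.5361 0.0478 0.214 ]
knob_grip side 0.41 [209.9 191.9] [ 0.4619 -0.0398  0.214 ]
knob_grip top 0.58 [212.6 224.7] [0.5354 0.052  0.214 ]
   tri [0.5363 0.0526 0.2094] 0.0008520527998187339
canister side 0.59 [191.5 272.5] [ 0.3938 -0.0491  0.    ]
canister top 0.71 [264.2 295. ] [ 0.4023 -0.0415  0.    ]
canister top 0.15 [335.2 209.5] [ 0.5987 -0.1987  0.    ]
   tri [ 0.3973 -0.0415 -0.0113] 0.008942255458872924
spanner side 0.91 [309.8 219.4] [0.6614 0.0207 0.    ]
spanner top 0.59 [240.1 174.2] [0.6753 0.0215 0.    ]
   tri [ 0.6685  0.0218 -0.0006] 0.013590406693450274
boot side 0.68 [309.1 311.8] [ 0.5982 -0.1922  0.    ]
boot side 0.21 [212.1 196.8] [0.4649 0.1403 0.    ]
boot top 0.66 [335.6 207.7] [ 0.6029 -0.1996  0.    ]
boot top 0.46 [250.8 226. ] [ 0.5561 -0.0069  0.    ]
   tri [ 0.5987 -0.1978  0.0117] 0.004941098771285973
clamp side 0.65 [208.  194.4] [ 0.4569  0.1499 -0.    ]
clamp top 0.59 [181.4 269.2] [0.4548 0.1458 0.    ]
   tri [0.4559 0.1447 0.0058] 0.002180947971780181
0.9 [0.2171 0.5861 0.2225] [-0.      0.1765  0.9843  0.    ] 0.08706624179263876 0.0187
```

View pics/side0.png

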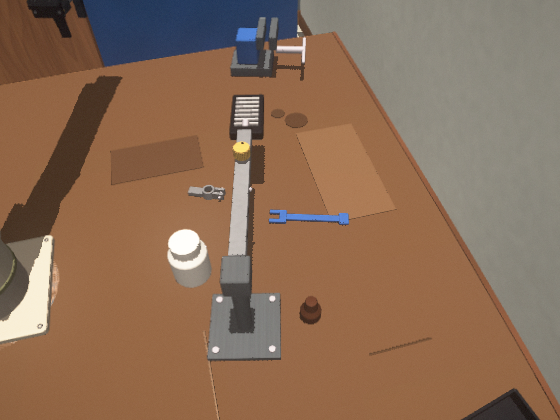

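View pics/top0.png

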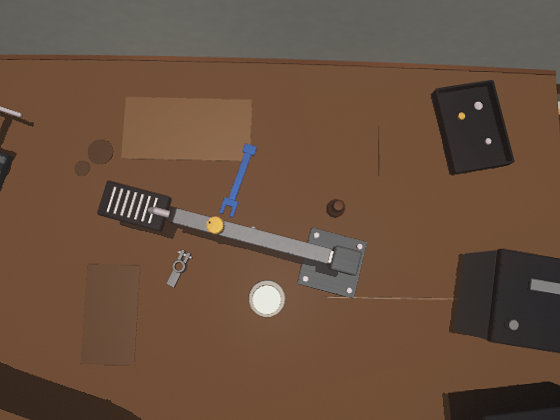

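The side view shows the stand foot at (245,325), the button near (250,189) and the knob at (242,150). The top view shows the tube running from (345,260) to (170,215), with the knob at (215,225). Next I'll fit the tube's axis direction.

```bash
python3 - <<'E'
from h import *
np.set_printoptions(precision=4,suppress=True)
im=capture('top'); 
for t in('outer_tube','knob_grip','stand'):
  for n in('top','side'):
    if n=='side': capture('side')
    r=regions_of(n,t)
    if not r: print(t,n,'none');continue
    m=r[0]['pixels'];ys,xs=np.nonzero(m);print(t,n,r[0]['p'],r[0]['position'],m.sum(),xs.min(),xs.max(),ys.min(),ys.max())
    if t=='outer_tube' and n=='top':
        U,L=[],[]
        for c in range(180,300,4):
            if 200<=c<=228: continue
            q=ys[xs==c]
            if len(q)>3: U.append(onz(n,(c,q.min()-.5),.194));L.append(onz(n,(c,q.max()+.5),.194))
        for A in(U,L):
            A=np.array(A); p=np.polyfit(A[:,1],A[:,0],1);print('x=%.4f*y+%.4f'%tuple(p),'res',np.std(A[:,0]-np.polyval(p,A[:,1])))
    if t=='knob_grip': print(' knob centroid at z.21',onz(n,(xs.mean(),ys.mean()),.216))
a=cv2.cvtColor(im,cv2.COLOR_RGB2BGR)[180:290,160:320]
b=cv2.cvtColor(capture('side'),cv2.COLOR_RGB2BGR)[130:240,190:350]
cv2.imwrite('pics/crop1.png',cv2.resize(np.vstack([a[:,:],b]),None,fx=2.7,fy=2.7,interpolation=cv2.INTER_CUBIC)[:600])
E
```

```text
outer_tube top 0.95 [173.1, 218.7] 4808 97 329 182 262
x=0.2472*y+0.5369 res 0.0006088548175380681
x=0.2369*y+0.5096 res 0.0009118967247440688
outer_tube side 0.66 [241.1, 156.0] 3779 227 263 94 256
knob_grip top 0.5 [212.0, 222.8] 256 207 223 216 234
 knob centroid at z.21 [0.5351 0.0473 0.216 ]
knob_grip side 0.6 [242.5, 151.6] 288 232 250 142 160
 knob centroid at z.21 [0.5318 0.0427 0.216 ]
stand top 0.84 [264.5, 237.3] 8230 97 366 180 297
stand side 0.89 [241.6, 291.5] 9269 208 280 95 360
```

View pics/crop1.png

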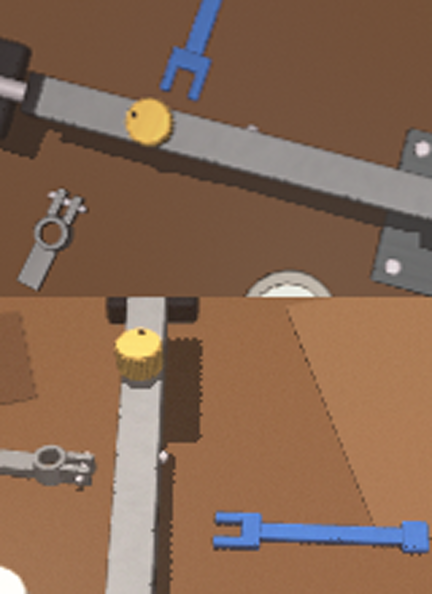

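The button nub is at about (254,228) in the top picture and (250,188) in the side picture. The tube heads 13.6° from world +y towards +x. I'll take the axis point at the button as roughly (0.517,-0.018) and go above it.

>>> servo_tool(
  commands=[
    {"translation": [18, -37, 20], "twist": [0, 0, -0.52]},
    {"translation": [19, -38, 20], "twist": [0, 0, -0.52]},
    {"translation": [19, -38, 20], "twist": [0, 0, -0.52]},
    {"translation": [19, -38, 20], "twist": [0, 0, -0.52]},
    {"translation": [19, -38, 0], "twist": [0, 0, -0.52]},
    {"translation": [19, -38, 0], "twist": [0, 0, -0.52]},
    {"translation": [19, -38, 0], "twist": [0, 0, -0.52]},
    {"translation": [18, -37, 0], "twist": [0, 0, -0.52]},
  ],
  fingers=1,
)

```text
t: 2.45
eef_pos: [0.3677, 0.2827, 0.3028]
tcp_rot: [0.0, 0.516, 0.857, 0.0]
ft_force: [1.2, 0.3, 0.8]
grip_width: 0.0866
grasp_force: 0.0
```

>>> servo_tool(
  commands=[
    {"translation": [18, -37, 0], "twist": [0, 0, -0.52]},
    {"translation": [19, -38, 0], "twist": [0, 0, -0.52]},
    {"translation": [19, -38, 0], "twist": [0, 0, -0.52]},
    {"translation": [19, -38, 0], "twist": [0, 0, -0.52]},
    {"translation": [19, -38, 0], "twist": [0, 0, -0.52]},
    {"translation": [19, -38, 0], "twist": [0, 0, -0.52]},
    {"translation": [19, -38, 0], "twist": [0, 0, -0.52]},
    {"translation": [18, -37, 0], "twist": [0, 0, -0.52]},
  ],
)

```text
t: 3.45
eef_pos: [0.5176, -0.0192, 0.3028]
tcp_rot: [0.0, 0.786, 0.618, 0.0]
ft_force: [0.7, 0.7, -0.9]
grip_width: 0.0868
grasp_force: 0.0
```

>>> servo_tool(
  commands=[
    {"translation": [0, 0, -30], "twist": [0, 0, 0]},
    {"translation": [0, 0, -30], "twist": [0, 0, 0]},
    {"translation": [0, 0, -30], "twist": [0, 0, 0]},
    {"translation": [0, 0, -25], "twist": [0, 0, 0]},
    {"translation": [0, 0, -15], "twist": [0, 0, 0]},
    {"translation": [0, 0, -11], "twist": [0, 0, 0]},
    {"translation": [0, 0, 0], "twist": [0, 0, 0]},
  ],
)

```text
t: 4.32
eef_pos: [0.517, -0.0179, 0.1614]
tcp_rot: [-0.0, 0.785, 0.619, -0.0]
ft_force: [0.3, -1.1, 0.2]
grip_width: 0.0866
grasp_force: 0.0
```

```bash
python3 - <<'E'
from h import *
a=cv2.cvtColor(capture('top'),cv2.COLOR_RGB2BGR)[150:310,140:360]
b=cv2.cvtColor(capture('side'),cv2.COLOR_RGB2BGR)[90:250,140:360]
cv2.imwrite('pics/c2.png',cv2.resize(np.hstack([a,b]),None,fx=1.8,fy=1.8,interpolation=cv2.INTER_CUBIC))
for n in('top','side'): print(n,[(round(e['p'],2),e['position']) for e in pinpoint(n,'button_tip')+pinpoint(n,'knob_grip')])
E
```

```text
top []
side []
```

View pics/c2.png

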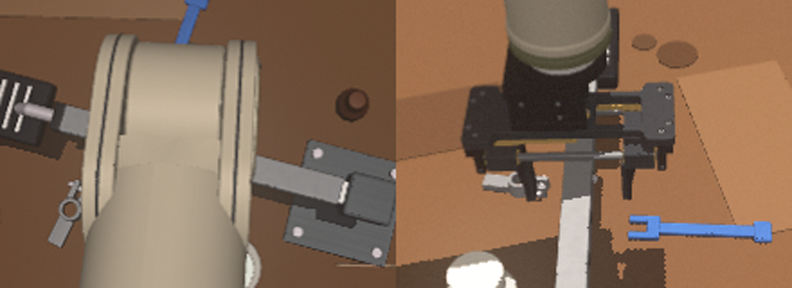

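The side crop shows the tube near column 578, midway between the fingers at about 530 and 628. The arm hides the button. I'll close the gripper gently.

>>> servo_tool(
  commands=[
    {"translation": [0, 0, 0], "twist": [0, 0, 0]},
    {"translation": [0, 0, 0], "twist": [0, 0, 0]},
    {"translation": [0, 0, 0], "twist": [0, 0, 0]},
    {"translation": [0, 0, 0], "twist": [0, 0, 0]},
    {"translation": [0, 0, 0], "twist": [0, 0, 0]},
    {"translation": [0, 0, 0], "twist": [0, 0, 0]},
    {"translation": [0, 0, 0], "twist": [0, 0, 0]},
    {"translation": [0, 0, 0], "twist": [0, 0, 0]},
  ],
  fingers=0,
  force=18,
)

```text
t: 5.62
eef_pos: [0.5178, -0.0181, 0.1617]
tcp_rot: [0.001, 0.785, 0.619, 0.001]
ft_force: [4.6, -0.3, -1.7]
grip_width: 0.0279
grasp_force: 18.0
```

>>> servo_tool(
  commands=[
    {"translation": [1, 0, 0], "twist": [0, 0, 0]},
    {"translation": [0.25, 1, 0], "twist": [0, 0, 0]},
    {"translation": [0.25, 1, 0], "twist": [0, 0, 0]},
    {"translation": [0, 0, 0], "twist": [0, 0, 0]},
  ],
)

```text
t: 6.12
eef_pos: [0.5179, -0.0177, 0.1616]
tcp_rot: [0.0, 0.786, 0.618, -0.001]
ft_force: [-4.7, -6.6, 5.7]
grip_width: 0.0279
grasp_force: 18.0
```

>>> servo_tool(
  commands=[
    {"translation": [0, 1, -0.5], "twist": [0, 0, 0]},
    {"translation": [0, 1, -0.5], "twist": [0, 0, 0]},
    {"translation": [0, 0, 0], "twist": [0, 0, 0]},
  ],
)

```text
t: 6.5
eef_pos: [0.5183, -0.0159, 0.1616]
tcp_rot: [0.0, 0.786, 0.618, -0.001]
ft_force: [-7.2, -6.0, 13.5]
grip_width: 0.0281
grasp_force: 18.0
```

>>> servo_tool(
  commands=[
    {"translation": [-1.5, 0, 2], "twist": [0, 0, 0]},
    {"translation": [0.25, 1, 0], "twist": [0, 0, 0]},
    {"translation": [0.25, 1, 0], "twist": [0, 0, 0]},
    {"translation": [0, 0, 0], "twist": [0, 0, 0]},
  ],
)

```text
t: 7.0
eef_pos: [0.5184, -0.0154, 0.162]
tcp_rot: [0.002, 0.786, 0.618, -0.001]
ft_force: [9.0, -11.4, -10.2]
grip_width: 0.0279
grasp_force: 18.0
```

>>> servo_tool(
  commands=[
    {"translation": [0.9, 0, -0.8], "twist": [0, 0, 0]},
    {"translation": [0, 1, 0], "twist": [0, 0, 0]},
    {"translation": [0, 0, 0], "twist": [0, 0, 0]},
  ],
)

```text
t: 7.38
eef_pos: [0.5186, -0.0147, 0.1619]
tcp_rot: [0.002, 0.786, 0.618, -0.001]
ft_force: [0.4, -14.0, 2.4]
grip_width: 0.028
grasp_force: 18.0
```

>>> servo_tool(
  commands=[
    {"translation": [0.2, 0.8, 0], "twist": [0, 0, 0]},
    {"translation": [0.1, 0.4, 0], "twist": [0, 0, 0]},
    {"translation": [0, 0, 0], "twist": [0, 0, 0]},
  ],
)

```text
t: 7.75
eef_pos: [0.5188, -0.0139, 0.1619]
tcp_rot: [0.002, 0.787, 0.618, -0.001]
ft_force: [-0.1, -13.9, 1.3]
grip_width: 0.0281
grasp_force: 18.0
```

>>> servo_tool(
  commands=[
    {"translation": [0.2, 1, 0], "twist": [0, 0, 0]},
    {"translation": [0.2, 0.5, 0], "twist": [0, 0, 0]},
    {"translation": [0, 0, 0], "twist": [0, 0, 0]},
  ],
)

```text
t: 8.12
eef_pos: [0.5196, -0.0106, 0.1619]
tcp_rot: [0.001, 0.786, 0.618, -0.0]
ft_force: [2.7, -9.1, -0.5]
grip_width: 0.0277
grasp_force: 18.0
```

>>> servo_tool(
  commands=[
    {"translation": [0.7, 2.9, 0], "twist": [0, 0, 0]},
    {"translation": [0.7, 2.9, 0], "twist": [0, 0, 0]},
    {"translation": [0.7, 2.9, 0], "twist": [0, 0, 0]},
    {"translation": [0.7, 2.9, 0], "twist": [0, 0, 0]},
    {"translation": [0.7, 2.9, 0], "twist": [0, 0, 0]},
    {"translation": [0.7, 2.9, 0], "twist": [0, 0, 0]},
    {"translation": [0.7, 2.9, 0], "twist": [0, 0, 0]},
  ],
  force=12,
)

```text
t: 9.0
eef_pos: [0.5244, 0.0096, 0.1619]
tcp_rot: [0.001, 0.786, 0.618, -0.001]
ft_force: [1.2, -9.5, 2.0]
grip_width: 0.0281
grasp_force: 12.0
```

```bash
python3 - <<'E'
from h import *
a=cv2.cvtColor(capture('top'),cv2.COLOR_RGB2BGR)[150:310,70:330]
b=cv2.cvtColor(capture('side'),cv2.COLOR_RGB2BGR)[60:220,170:330]
cv2.imwrite('pics/c3.png',cv2.resize(np.hstack([a,b]),None,fx=1.8,fy=1.8,interpolation=cv2.INTER_CUBIC))
for n in('top','side'): 
  for t in('button_tip','knob_grip','first_hole'): print(n,t,[(round(e['p'],2),e['position'],onz(n,e['position'],.18).round(4)) for e in pinpoint(n,t)[:1]])
E
```

```text
top button_tip []
top knob_grip []
top first_hole []
side button_tip []
side knob_grip []
side first_hole [(0.79, [248.8, 174.1], array([0.5379, 0.0163, 0.18  ]))]
```

View pics/c3.png

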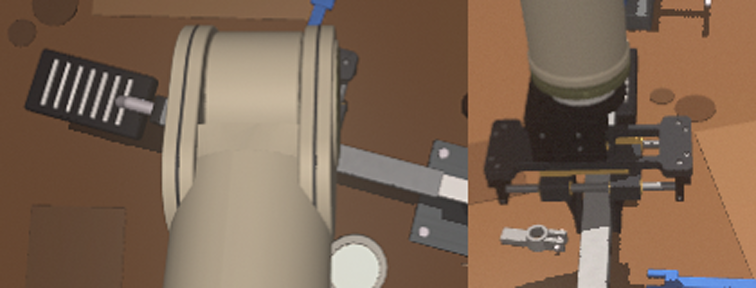

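The lamp head's left edge has moved from column 98 to about 85, so the tube follows the gripper. I'll measure the slide by matching the lamp.

```bash
cat >> h.py <<'E'
def slide():
    im=cv2.cvtColor(capture('top'),cv2.COLOR_RGB2BGR); o=cv2.imread('pics/top0.png')
    T=o[184:225,100:165]; r=cv2.matchTemplate(im[150:260,20:220],T,cv2.TM_CCOEFF_NORMED)
    _,v,_,(x,y)=cv2.minMaxLoc(r)
    def sub(a,b,c): return (a-c)/2/(a-2*b+c)
    dx=sub(r[y,x-1],r[y,x],r[y,x+1]);dy=sub(r[y-1,x],r[y,x],r[y+1,x])
    p0=onz('top',(132,204),.163);p1=onz('top',(132+x+20-100+dx,204+y+150-184+dy),.163)
    d=(p1-p0)*1000; print('slide mm',np.dot(d[:2],[.235,.972]).round(2),'lat',np.dot(d[:2],[.972,-.235]).round(2),'score',round(v,3))
E
python3 -c "
from h import *
slide()"
```

```text
slide mm 29.45 lat 0.87 score 0.934
```

>>> servo_tool(
  commands=[
    {"translation": [0.5, 1.9, 0], "twist": [0, 0, 0]},
    {"translation": [0.5, 1.9, 0], "twist": [0, 0, 0]},
    {"translation": [0.5, 1.9, 0], "twist": [0, 0, 0]},
    {"translation": [0.2, 1, 0], "twist": [0, 0, 0]},
    {"translation": [0.2, 1, 0], "twist": [0, 0, 0]},
  ],
  force=10,
)

```text
t: 10.07
eef_pos: [0.5262, 0.0173, 0.1619]
tcp_rot: [0.001, 0.786, 0.618, -0.001]
ft_force: [0.7, -9.3, 1.5]
grip_width: 0.0279
grasp_force: 10.0
```

>>> servo_tool(
  commands=[
    {"translation": [0.2, 1, 0], "twist": [0, 0, 0]},
    {"translation": [0.2, 1, 0], "twist": [0, 0, 0]},
  ],
)

```text
t: 10.32
eef_pos: [0.5267, 0.0192, 0.1619]
tcp_rot: [0.001, 0.786, 0.618, -0.001]
ft_force: [1.3, -8.9, 1.2]
grip_width: 0.0277
grasp_force: 10.0
```

>>> servo_tool(
  commands=[
    {"translation": [0.2, 1, 0], "twist": [0, 0, 0]},
    {"translation": [0.2, 1, 0], "twist": [0, 0, 0]},
  ],
)

```text
t: 10.58
eef_pos: [0.5271, 0.0212, 0.1619]
tcp_rot: [0.001, 0.786, 0.618, -0.001]
ft_force: [2.1, -9.8, 1.6]
grip_width: 0.0281
grasp_force: 10.0
```

>>> servo_tool(
  commands=[
    {"translation": [0.3, 1, 0], "twist": [0, 0, 0]},
    {"translation": [0.3, 1, 0], "twist": [0, 0, 0]},
  ],
)

```text
t: 10.82
eef_pos: [0.5276, 0.0232, 0.1619]
tcp_rot: [0.001, 0.786, 0.618, -0.001]
ft_force: [0.8, -9.5, 1.9]
grip_width: 0.0279
grasp_force: 10.0
```

>>> servo_tool(
  commands=[
    {"translation": [0.2, 1, 0], "twist": [0, 0, 0]},
    {"translation": [0.2, 1, 0], "twist": [0, 0, 0]},
  ],
)

```text
t: 11.08
eef_pos: [0.5281, 0.0254, 0.1619]
tcp_rot: [0.001, 0.786, 0.618, -0.0]
ft_force: [1.4, -7.7, 0.5]
grip_width: 0.0282
grasp_force: 10.0
```

>>> servo_tool(
  commands=[
    {"translation": [0.3, 1, 0], "twist": [0, 0, 0]},
    {"translation": [0.2, 1, 0], "twist": [0, 0, 0]},
  ],
)

```text
t: 11.32
eef_pos: [0.5288, 0.0282, 0.162]
tcp_rot: [0.001, 0.786, 0.618, -0.0]
ft_force: [2.7, -5.2, 0.6]
grip_width: 0.0277
grasp_force: 10.0
```

>>> servo_tool(
  commands=[
    {"translation": [0.1, 0.5, 0], "twist": [0, 0, 0]},
  ],
)

```text
t: 11.45
eef_pos: [0.5291, 0.0292, 0.1619]
tcp_rot: [0.001, 0.786, 0.618, 0.0]
ft_force: [4.3, -3.7, -1.4]
grip_width: 0.0278
grasp_force: 10.0
```

>>> servo_tool(
  commands=[
    {"translation": [0.1, 0.5, 0], "twist": [0, 0, 0]},
  ],
)

```text
t: 11.58
eef_pos: [0.5292, 0.0297, 0.162]
tcp_rot: [0.001, 0.786, 0.618, 0.0]
ft_force: [3.2, -4.7, -0.2]
grip_width: 0.028
grasp_force: 10.0
```

```bash
python3 - <<'E'
from h import *
slide()
b=cv2.cvtColor(capture('side'),cv2.COLOR_RGB2BGR)[150:230,200:300]
a=cv2.imread('pics/side0.png')[150:230,200:300]
cv2.imwrite('pics/c4.png',cv2.resize(np.hstack([a,b]),None,fx=4,fy=4,interpolation=cv2.INTER_CUBIC))
print([(round(e['p'],2),e['position']) for e in pinpoint('side','button_tip')])
E
```

```text
slide mm 49.11 lat 0.13 score 0.946
[]
```

View pics/c4.png

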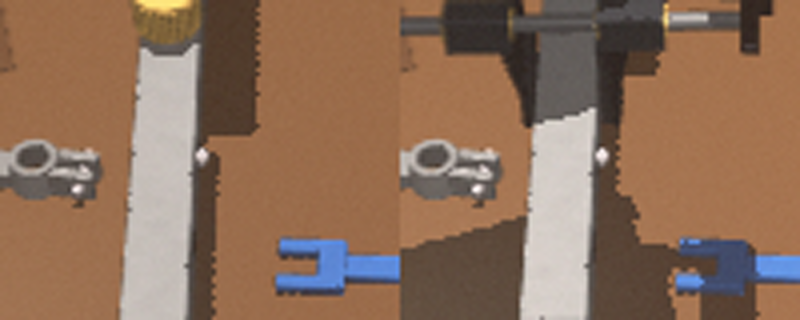

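In both halves the button shows white at the tube's edge, (202,156) before and (602,156) now, equally proud. So it has popped out, at a slide of about 49 mm. I'll release and rise.

>>> servo_tool(
  commands=[
    {"translation": [0, 0, 0], "twist": [0, 0, 0]},
    {"translation": [0, 0, 0], "twist": [0, 0, 0]},
    {"translation": [0, 0, 0], "twist": [0, 0, 0]},
    {"translation": [0, 0, 20], "twist": [0, 0, 0]},
    {"translation": [0, 0, 40], "twist": [0, 0, 0]},
    {"translation": [0, 0, 50], "twist": [0, 0, 0]},
    {"translation": [-20, -50, 10], "twist": [0, 0, 0]},
    {"translation": [-20, -50, 0], "twist": [0, 0, 0]},
  ],
  fingers=1,
)

```text
t: 12.72
eef_pos: [0.4885, -0.0702, 0.2828]
tcp_rot: [0.001, 0.785, 0.619, 0.001]
ft_force: [1.1, -1.2, 0.5]
grip_width: 0.0861
grasp_force: 0.0
```

```bash
python3 - <<'E'
from h import *
slide()
a=cv2.cvtColor(capture('top'),cv2.COLOR_RGB2BGR)[150:300,80:280]
b=cv2.cvtColor(capture('side'),cv2.COLOR_RGB2BGR)[80:230,170:370]
cv2.imwrite('pics/c5.png',cv2.resize(np.hstack([a,b]),None,fx=2,fy=2,interpolation=cv2.INTER_CUBIC))
for n in('top','side'): 
  for t,z in(('button_tip',.18),('knob_grip',.214)): print(n,t,[(round(e['p'],2),e['position'],onz(n,e['position'],z).round(4)) for e in pinpoint(n,t)[:1]])
  for r in regions_of(n,'knob_grip')[:1]:
    ys,xs=np.nonzero(r['pixels']);print('reg',r['p'],len(xs),onz(n,(xs.mean(),ys.mean()),.216))
E
```

```text
slide mm 49.14 lat 0.16 score 0.947
top button_tip []
top knob_grip [(0.7, [187.7, 219.2], array([0.5442, 0.0974, 0.214 ]))]
reg 0.49 290 [0.54582646 0.09457707 0.216     ]
side button_tip []
side knob_grip [(0.46, [242.1, 133.9], array([0.5423, 0.0895, 0.214 ]))]
reg 0.63 1963 [ 0.41022194 -0.16671388  0.216     ]
```

View pics/c5.png

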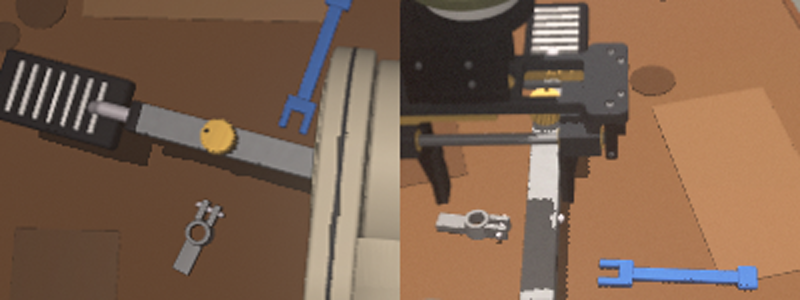

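The top crop shows the knob at (217,136). In the side crop the button is still proud at (560,218). The knob axis is at about (0.545,0.094), so I'll go over it, pre-turned 30° counter-clockwise.

>>> servo_tool(
  commands=[
    {"translation": [14, 41, 0], "twist": [0, 0, 0.75]},
    {"translation": [14, 41, 0], "twist": [0, 0, 0.75]},
    {"translation": [14, 41, 0], "twist": [0, 0, 0.75]},
    {"translation": [14, 41, 0], "twist": [0, 0, 0.75]},
    {"translation": [0, 0, -30], "twist": [0, 0, 0]},
    {"translation": [0, 0, -30], "twist": [0, 0, 0]},
    {"translation": [0, 0, -19], "twist": [0, 0, 0]},
    {"translation": [0, 0, 0], "twist": [0, 0, 0]},
  ],
)

```text
t: 14.18
eef_pos: [0.5436, 0.0953, 0.2013]
tcp_rot: [-0.001, 0.598, 0.801, -0.001]
ft_force: [0.5, 0.0, 1.3]
grip_width: 0.0868
grasp_force: 0.0
```

>>> servo_tool(
  commands=[
    {"translation": [0, 0, 0], "twist": [0, 0, 0]},
    {"translation": [0, 0, 0], "twist": [0, 0, 0]},
    {"translation": [0, 0, 0], "twist": [0, 0, 0]},
    {"translation": [0, 0, 0], "twist": [0, 0, 0]},
    {"translation": [0, 0, 0], "twist": [0, 0, 0]},
    {"translation": [0, 0, 0], "twist": [0, 0, 0]},
    {"translation": [0, 0, 0], "twist": [0, 0, 0]},
  ],
  fingers=0,
  force=8,
)

```text
t: 15.05
eef_pos: [0.5446, 0.0948, 0.2028]
tcp_rot: [0.0, 0.599, 0.801, 0.0]
ft_force: [0.7, 0.3, -0.4]
grip_width: 0.0297
grasp_force: 8.0
```

```bash
python3 - <<'E'
from h import *
slide()
b=cv2.cvtColor(capture('side'),cv2.COLOR_RGB2BGR)[60:210,170:330]
p=proj('side',[[.545,.094,.201],[.545,.094,.223]]);print(p)
cv2.imwrite('pics/c6.png',cv2.resize(b,None,fx=4,fy=4,interpolation=cv2.INTER_CUBIC))
print(sense()['wrist_torque'],sense()['qpos'])
E
```

```text
slide mm 49.66 lat 55.19 score 0.186
[[243.58044349 137.30320097]
 [242.6654421  128.47349271]]
[-0.02982133 -0.2241686   0.02678444] [-0.68237891  0.18921152  0.48640239  1.70725621 -0.09223767  1.2674885
  0.11176558]
```

View pics/c6.png

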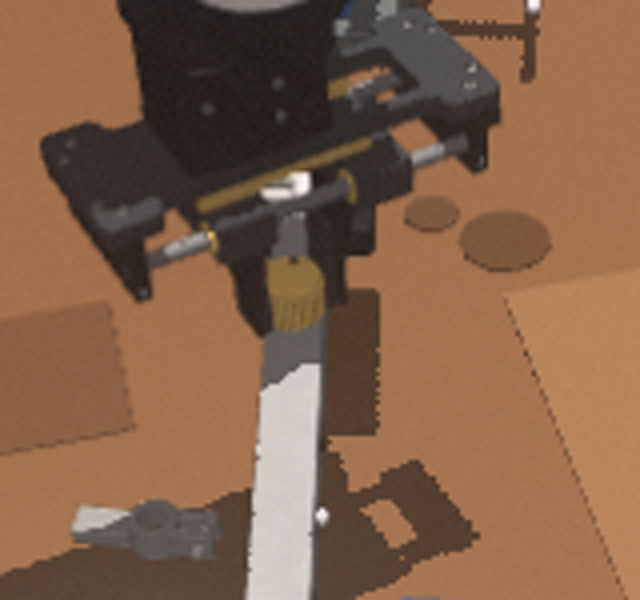

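The knob at (295,290) sits between the fingers, and the button is out at (322,516). I'll firm the grip and turn clockwise.

>>> servo_tool(
  commands=[
    {"translation": [0, 0, 0], "twist": [0, 0, 0]},
    {"translation": [0, 0, 0], "twist": [0, 0, -0.5]},
    {"translation": [0, 0, 0], "twist": [0, 0, -0.5]},
    {"translation": [0, 0, 0], "twist": [0, 0, -0.5]},
    {"translation": [0, 0, 0], "twist": [0, 0, -0.5]},
  ],
  force=15,
)

```text
t: 15.78
eef_pos: [0.5447, 0.0948, 0.2028]
tcp_rot: [0.0, 0.729, 0.684, 0.0]
ft_force: [1.9, 0.7, -0.4]
grip_width: 0.0292
grasp_force: 15.0
```

```bash
python3 -c "
from bench import *
s=sense();print(s['wrist_torque'],s['ft_force'],s['tcp_rot'])"
```

```text
[ 0.00642051 -0.32095135  0.08387342] [ 1.92104316  0.71605133 -0.42314718] [1.51385268e-04 7.29472607e-01 6.84009992e-01 1.52896970e-04]
```

>>> servo_tool(
  commands=[
    {"translation": [0, 0, 0], "twist": [0, 0, -0.5]},
    {"translation": [0, 0, 0], "twist": [0, 0, -0.5]},
    {"translation": [0, 0, 0], "twist": [0, 0, -0.5]},
    {"translation": [0, 0, 0], "twist": [0, 0, -0.5]},
    {"translation": [0, 0, 0], "twist": [0, 0, -0.5]},
    {"translation": [0, 0, 0], "twist": [0, 0, -0.5]},
  ],
)

```text
t: 16.52
eef_pos: [0.5447, 0.0948, 0.2028]
tcp_rot: [0.0, 0.882, 0.472, 0.0]
ft_force: [2.5, 1.1, -1.3]
grip_width: 0.0294
grasp_force: 15.0
```

```bash
python3 -c "
from bench import *
s=sense();print(s['wrist_torque'],s['ft_force'],s['tcp_rot'])"
```

```text
[-0.03732075 -0.33749831  0.08984341] [ 2.52233098  1.07216603 -1.32699631] [1.56727733e-04 8.81669709e-01 4.71866975e-01 2.40814895e-04]
```

>>> servo_tool(
  commands=[
    {"translation": [0, 0, 0], "twist": [0, 0, -0.4]},
    {"translation": [0, 0, 0], "twist": [0, 0, -0.4]},
  ],
)

```text
t: 16.77
eef_pos: [0.5447, 0.0948, 0.2028]
tcp_rot: [0.0, 0.912, 0.41, 0.0]
ft_force: [1.8, 0.3, -1.2]
grip_width: 0.0295
grasp_force: 15.0
```

```bash
python3 -c "
from bench import *
s=sense();print(s['wrist_torque'],s['ft_force'],s['tcp_rot'])"
```

```text
[-0.04875555 -0.37398108  0.14982129] [ 1.8023319   0.29006658 -1.24634514] [1.40489054e-04 9.12308428e-01 4.09503660e-01 2.56109750e-04]
```

>>> servo_tool(
  commands=[
    {"translation": [0, 0, 0], "twist": [0, 0, -0.4]},
    {"translation": [0, 0, 0], "twist": [0, 0, -0.4]},
  ],
)

```text
t: 17.02
eef_pos: [0.5447, 0.0948, 0.2029]
tcp_rot: [0.0, 0.939, 0.345, 0.0]
ft_force: [0.3, -1.0, -0.6]
grip_width: 0.0298
grasp_force: 15.0
```

```bash
python3 -c "
from bench import *
s=sense();print(s['wrist_torque'],s['ft_force'],s['tcp_rot'])"
```

```text
[-0.31912282 -0.01321921  0.34020483] [ 0.26072771 -0.97473813 -0.62320702] [1.77581775e-04 9.38594197e-01 3.45023005e-01 1.67867221e-04]
```

>>> servo_tool(
  commands=[
    {"translation": [0, 0, 0], "twist": [0, 0, -0.3]},
    {"translation": [0, 0, 0], "twist": [0, 0, 0]},
  ],
)

```text
t: 17.27
eef_pos: [0.5447, 0.0948, 0.2029]
tcp_rot: [0.0, 0.947, 0.321, 0.0]
ft_force: [1.6, -0.4, 0.7]
grip_width: 0.0295
grasp_force: 15.0
```

```bash
python3 -c "
from bench import *
s=sense();print(s['wrist_torque'],s['ft_force'],s['tcp_rot'])"
```

```text
[-0.17237235 -0.22078522  0.13461072] [ 1.60719142 -0.42742121  0.6599805 ] [1.58043374e-04 9.46924198e-01 3.21456842e-01 1.94122652e-04]
```

>>> servo_tool(
  commands=[
    {"translation": [0, 0, 0], "twist": [0, 0, 0]},
    {"translation": [0, 0, 0], "twist": [0, 0, 0]},
    {"translation": [0, 0, 0], "twist": [0, 0, 0]},
    {"translation": [0, 0, 15], "twist": [0, 0, 0]},
    {"translation": [0, 0, 40], "twist": [0, 0, 0]},
    {"translation": [0, 0, 50], "twist": [0, 0, 0]},
    {"translation": [-40, -40, 0], "twist": [0, 0, 0]},
    {"translation": [-40, -40, 0], "twist": [0, 0, 0]},
  ],
  fingers=1,
)

```text
t: 18.27
eef_pos: [0.4641, 0.0135, 0.3091]
tcp_rot: [0.0, 0.947, 0.321, 0.001]
ft_force: [-0.4, -0.9, 2.0]
grip_width: 0.0865
grasp_force: 0.0
```

>>> servo_tool(
  commands=[
    {"translation": [-5, -60, 0], "twist": [0, 0, 0]},
    {"translation": [0, -60, 0], "twist": [0, 0, 0]},
    {"translation": [0, -60, 0], "twist": [0, 0, 0]},
    {"translation": [0, -40, 0], "twist": [0, 0, 0]},
    {"translation": [0, 0, 0], "twist": [0, 0, 0]},
  ],
)

```text
t: 18.9
eef_pos: [0.4587, -0.2088, 0.3089]
tcp_rot: [0.001, 0.948, 0.318, 0.0]
ft_force: [-0.1, -0.1, 0.2]
grip_width: 0.0869
grasp_force: 0.0
```

```bash
python3 - <<'E'
from h import *
slide()
a=cv2.cvtColor(capture('top'),cv2.COLOR_RGB2BGR); o=cv2.imread('pics/top0.png')
b=cv2.cvtColor(capture('side'),cv2.COLOR_RGB2BGR)
r=lambda m:cv2.resize(m,(390,290),interpolation=cv2.INTER_CUBIC)
cv2.imwrite('pics/c7.png',np.vstack([np.hstack([r(o[195:255,175:256]),r(a[195:255,148:229])]),np.hstack([r(a[150:300,80:282]),r(b[80:230,170:372])])]))
E
```

```text
slide mm 49.14 lat 0.16 score 0.947
```

View pics/c7.png

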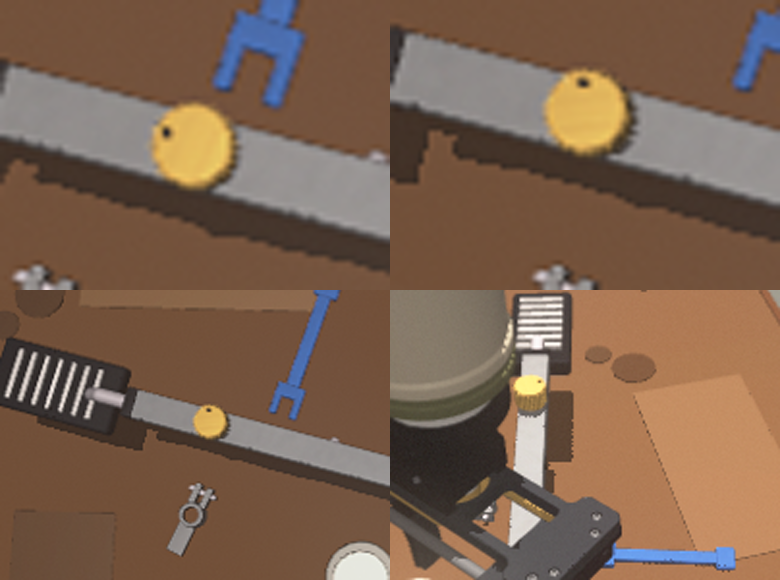

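The knob's dot turned about 54° clockwise, ending about 65–68° from the tube's line. The torque rose at that point too, so the knob is at its stop. The tube stands at 49 mm with the button out at (335,440), and nothing else has moved.

```bash
python3 -c "
from bench import *
print(hand_in())"
```

```text
the job is handed in; nothing more can be done
None
```

I handed the job in at about 19 s with no verdict returned: the tube is out one hole (about 49 mm) with the button popped out, the knob is turned clockwise to what the torque rise and its dot mark indicate is its stop, and the gripper is clear; I saw no bystander move.

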